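# Index the rotary drilling table by one hole

### The job

Press in the sprung plunger in the guard cup on the indexing table with a fingertip, swing the table clockwise (seen from above) to the very next hole, and let the plunger spring back up so that its pin locks the table there. Do not turn the table backwards or on past that hole, leave the loose plug standing in the middle of the table, do not lift anything, and leave everything else on the bench where it is.

Things in the scene. Friction and masses are not known exactly. Their poses are not given: they have to be found in the camera images.
- plunger_top (a point): Centre of the flat top of the index plunger's press cap, a round bare-steel cap 48 mm across, captive inside the guard cup on the turning plate. Moves with the cap; turns with the plate on a circle of 80 mm radius about table_axis. At rest 64 mm above the bench, 16 mm above the plate and 14 mm below the cup's rim.
- cup_rim (a point): Centre of the mouth of the guard cup, 78 mm above the bench: a dark upright round cup, open at the top, the only cup on the plate (bore 60 mm, outside 70 mm, 30 mm tall), fixed to the turning plate around the press cap. A fingertip inside it can press the cap down and push sideways on the cup's wall to swing the plate.
- plunger (a joint): How far the plunger is pressed down, m: 0 at rest with the pin up in a hole, 0.014 fully in. Sprung: about 3 N to start, 8 N fully in. Beyond 0.010 the pin is clear of its hole. Let go between holes it stays down at about 0.010, the pin rubbing under the fixed ring, and springs up by itself to about 0 when the pin comes under a hole (within about 3 mm).
- rotor (a joint): Angle of the turning plate, rad: 0 at the start with the pin in its first hole, growing clockwise seen from above. The next hole clockwise is at 1.047 (60 degrees). With the pin in a hole the plate is locked but for about 0.02 of play; with the pin out it turns against slight friction (about 1 N at the cup) and stays where it is left.
- table_axis (a point): On the upright axis of the indexing table, in the top face of its turning plate, 48 mm above the bench. The plate is bright aluminium, 216 mm across; it carries the guard cup with the plunger, five fixed brass blanks (32 mm across, 34 mm tall) at the other 60-degree places of the same 80 mm circle, and a loose plug at the centre.
- fixture: The fixed part of the indexing table; origin on its axis at bench height. Grey base 300 mm square, 12 mm thick, and round the plate a fixed steel ring, 288 mm across, top 50 mm above the bench, with six holes 60 degrees apart. Its x axis points outward along a level rotary tool (50 mm thick, top 100 mm above the bench) cradled just outside the ring.
- pin_tip (a point): Tip of the plunger's index pin (10 mm thick, round end), 124.5 mm from the table axis straight outward from the cup; at rest it shows 4 mm above the ring through the hole.
- next_hole (a point): Centre of the mouth of the next hole clockwise (seen from above) in the fixed ring, 124.5 mm from the table axis, 50 mm above the bench.
- centre_plug: Loose steel plug, 23 mm across, 45 mm tall, standing in a low collar at the middle of the turning plate; origin at its foot, 48 mm above the bench. To be left standing there.
- spare_blank: Loose brass blank, 32 mm across, 34 mm tall, standing on a corner of the table's base; origin at the centre of its foot. Bystander.
- driver: Loose screwdriver lying on the bench. Bystander.
- spanner: Loose spanner lying on the bench. Bystander.
- blank_bin: Small orange open bin 110 x 90 x 50 mm on the bench. Bystander.
- oil: White bottle 48 mm across, 120 mm tall on the bench. Bystander.
- tape: Roll of tape 90 mm across, 22 mm high, lying on the bench. Bystander.
Not all that is in view belongs to the job. There is more than one size of the centre_plug; the one meant has the size given above.

How it is judged (in metres and radians):
On the way, in this order (a step that is already met when the one before it is completed fails the run):
1. the plunger is pressed in far enough to free the pin while the table is still at its first hole (value of joint plunger above 0.009 m and value of joint rotor below 0.12 rad), for 0.05 s.
2. the table has swung to the next hole and the pin has sprung up in it (value of joint rotor between 1.017 and 1.077 rad and value of joint plunger below 0.003 m), for 0.2 s.
At the end, for the whole second after the job is handed in: The plate stands 60 degrees clockwise of its start (1.047 rad within 0.03), at rest, the plunger up again (within 3 mm) with its pin in the next hole (within 5 mm), the plug still upright in its collar (not lifted 4 mm, tilted under 0.1 rad), each bystander within 20 mm of its start (all of step 2 and horizontal distance between pin_tip and next_hole below 0.005 m and velocity of joint rotor between -0.05 and 0.05 rad/s and z of centre_plug in the frame of table_axis below 0.004 m and angle between centre_plug's own z axis and vertical below 0.1 rad and distance of each of spare_blank, driver, spanner, blank_bin, oil, tape from where it was at the start of the episode below 0.02 m); the robot touches nothing.
It fails at once if the table is turned backwards or well past the next hole (value of joint rotor below -0.2 rad or value of joint rotor above 1.35 rad).
It fails at once if the centre plug is lifted out or tipped (z of centre_plug in the frame of table_axis above 0.01 m or angle between centre_plug's own z axis and vertical above 0.35 rad).
It fails at once if a bystander is disturbed or lifted (distance of any of spare_blank, driver, spanner, blank_bin, oil, tape from where it was at the start of the episode above 0.03 m).
It also fails if it takes over 42 s, if anything falls off the work surface, if the arm or the gripper's body presses on something with over 40 N, if the wrist force passes 120 N, or if a joint passes its speed limit or range.

### The arm

A 6-joint arm with a two-finger parallel gripper is mounted at the origin on the work surface. World frame = base frame: x ahead of the robot, y to its left, z up, the work surface at z = 0. Lengths are in m, angles in degrees, forces in N, time in s.
With the tool pointing down it reaches from about 0.25 to 0.725 m from the base axis. Payload 9.7 kg.
Tool frame: the origin (TCP) lies at the very end of the fingers, on their centre line; the grasp point (between the pads) lies 19 mm behind it; z points along the fingers, y is the direction in which the jaws open and shut (so a half turn about z gives the same grasp; the last joint's range is limited). The gripper opens to 85 mm and grips with 20 to 120 N. Pads are 22 mm wide; open, the fingers measure 114 mm over their backs; the gripper's body (76 mm by 85 mm) begins 54 mm behind the grasp point. The pads swing forward as they close: fully open they stand 13 mm farther back than shut.
Start: joints at [-76.948, 4.979, 10.078, 95.1, 0, 90], TCP at [0.124, -0.536, 0.2] pointing down, gripper open.
Joint ranges: [-179.16, 179.16], [-48.56, 103.87], [-65.8, 70.77], [-126.05, 130.52], [-82.76, 87.17], [-180, 180]. Speed limits (degrees/s): [127.2, 127.2, 147.25, 180, 180, 180].

### API

Orientations are given as [roll, pitch, yaw] about the fixed x, y, z axes, in that order (R = Rz(yaw) Ry(pitch) Rx(roll)).
In Python, from workcell import bot, camera, ticket gives the robot as it stands.
- The arm moves only by the shell command python3 -m jog 'ROWS' [FORCE]. ROWS is a JSON object of lists of equal length, an entry for each row: "turn": the turn, a rotation vector about the world's x, y, z each as a share of 8 degrees, from -1 to 1, a list of three; "delta_pos": the shift along the world's x, y, z each as a share of 50 mm, from -1 to 1, a list of three; "hand": the opening, from -1 (shut) to 1 (fully open). A call has exactly 10 rows; each row shifts and turns the commanded pose from where the row before left it; what a row does not reach is not made up. A row lasts 1/10 s, in which the tool goes at most 50 mm and 8.59 degrees, less where a joint would pass 70% of its speed; a pose out of reach is approached as far as the arm can. A call with a number of a shift or a turn outside -1 to 1 is refused whole. A call with a gripper value outside its range is refused whole. The fingers move at their own pace and stop on an object; FORCE is the grip in N (left out, the last holds). Time passes only in rows, so rows that do not move let the fingers close, or fill a call up. It gives the time, the measured TCP pose, the force and the opening at its end, in the units of the state.
- bot.get_obs(): the state, without advancing time (a new reading comes with each control period).
- camera(name): name is "scene" or "top" or "wrist"; returns a dict with "frame" (384x512x3 uint8, red, green, blue), "range_z" (384x512 float32, m along the optical axis (not along the pixel's ray), 0 where there is no reading), "fx", "fy", "cx", "cy" (pixels), "extrinsics" (4x4, takes a point from world to camera coordinates); the wrist camera has in their place "mount" (4x4, takes a point from camera to tool coordinates, whose origin is the TCP and whose axes are the flange's). Camera axes: x right, y up, looking along -z (the intrinsics and any distortion apply to the point x, -y, -z); pixel columns grow to the right and rows downward; lengths in m; the calibration is good to about 2 mm. A picture is of the moment at which its call begins: read the wrist's pose just before it.
- ticket.job_done(): hands the job in, once; it reports no verdict.
The state is a dict: "time": time; "q": joint angles; "qd": joint speeds; "joint_efforts": joint torques, N m; "ee_pos": TCP position; "tcp_rot": TCP orientation; "wrist_force": force on the tool from outside, world axes, zero at the start; "torque": the same for the moment, N m; "opening": finger opening in m.
Only numpy, scipy, OpenCV 4.12 (cv2) and the standard library are available. Lean on these libraries where they do the work, as an engineer would, in place of code of your own. Each camera call takes 0.05 s, during which the arm holds its last target.

## Working session

There is one attempt and no reset: what is moved stays moved. The work goes in short steps, Python scripts to look and compute and a shell command to move; the robot and the scene stay as the last step left them, time stands still between calls to the robot, and variables do not carry over. Pictures are saved under pics/ and viewed, and the job is handed in when it is done.

```bash
mkdir -p pics; ls
python3 - <<'E'
from workcell import bot,camera
import cv2,numpy as np
print(bot.get_obs())
for n in("scene","top"):
    c=camera(n);cv2.imwrite(f"pics/{n}0.png",c["frame"][:,:,::-1]);np.savez(f"pics/{n}0.npz",**c)
    print(n,c["fx"],c["fy"],c["cx"],c["cy"],c["extrinsics"].round(3).tolist(),[k for k in c])
E
```

```text
pics
{'time': 0.0, 'q': array([-7.69478248e+01,  5.01306479e+00,  1.00348287e+01,  9.51010213e+01,
        1.31905276e-03,  8.99992754e+01]), 'qd': array([ 0.0263546 ,  0.03598073,  0.05340082, -0.01671759,  0.0011292 ,
        0.03318636]), 'joint_efforts': array([-1.20888686e-03, -5.20382452e+01,  4.64809656e+01,  1.58499100e-02,
       -2.31670047e-04, -1.49724201e-05]), 'ee_pos': array([ 0.12415504, -0.53551682,  0.19896762]), 'tcp_rot': array([-1.79920743e+02, -1.32005388e-03,  1.30528980e+01]), 'wrist_force': array([0.09597268, 0.49580106, 0.60588698]), 'torque': array([0.05829025, 0.00424323, 0.0424986 ]), 'opening': 0.08512388384349848}
scene 380.0423045444498 380.0423045444498 257.02792607148746 198.3353511479025 [[0.181, 0.983, -0.023, -0.089], [-0.599, 0.129, 0.79, 0.238], [0.78, -0.13, 0.612, -1.503], [0.0, 0.0, 0.0, 1.0]] ['frame', 'range_z', 'fx', 'fy', 'cx', 'cy', 'extrinsics']
top 409.043426309778 409.043426309778 259.20178548888674 189.62356902967508 [[-0.135, -0.991, -0.002, 0.066], [0.966, -0.132, 0.222, -0.509], [-0.22, 0.028, 0.975, -1.29], [0.0, 0.0, 0.0, 1.0]] ['frame', 'range_z', 'fx', 'fy', 'cx', 'cy', 'extrinsics']
```

View pics/scene0.png

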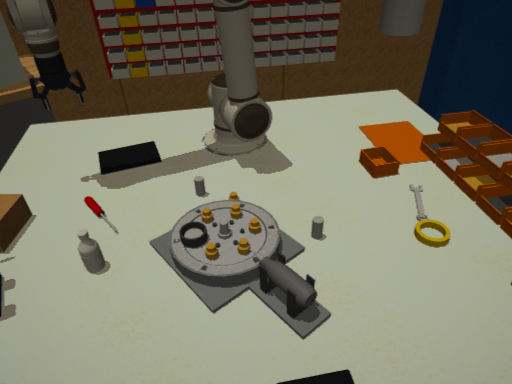

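View pics/top0.png

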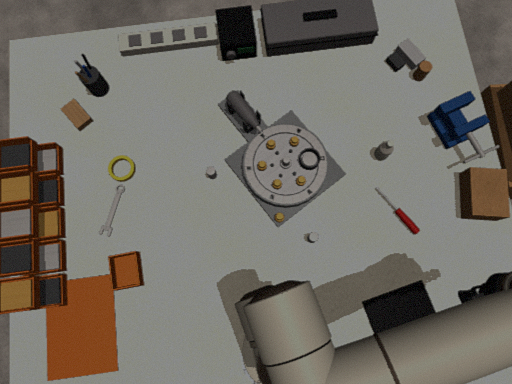

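Scene: the cup is at (193,234) in scene and (309,159) in top, the only dark cup. The lookalikes are the tool in its cradle (240,105), the brass blanks and the loose grey plugs at (211,172) and (312,237) in top. The centre plug is at (285,163). Next I'll measure with close crops.

```bash
cat > h.py <<'E'
import numpy as np
def pts(c):
    d=c["range_z"];v,u=np.mgrid[:d.shape[0],:d.shape[1]]
    p=np.stack([(u-c["cx"])/c["fx"]*d,-(v-c["cy"])/c["fy"]*d,-d],-1)
    T=np.linalg.inv(c["extrinsics"]);w=p@T[:3,:3].T+T[:3,3];w[d<=0]=np.nan;return w
def proj(c,p):
    q=c["extrinsics"][:3,:3]@np.asarray(p)+c["extrinsics"][:3,3]
    return c["cx"]+c["fx"]*q[0]/-q[2],c["cy"]+c["fy"]*-q[1]/-q[2]
def atz(c,u,v,z):
    T=np.linalg.inv(c["extrinsics"]);r=T[:3,:3]@np.array([(u-c["cx"])/c["fx"],-(v-c["cy"])/c["fy"],-1]);o=T[:3,3]
    return o+r*(z-o[2])/r[2]
E
python3 - <<'E'
from h import *
import cv2
for n,(a,b,w,h) in {"top":(220,90,130,140),"scene":(145,180,170,150)}.items():
    c=dict(np.load(f"pics/{n}0.npz"));P=pts(c)
    cv2.imwrite(f"pics/{n}crop.png",cv2.resize(c["frame"][b:b+h,a:a+w,::-1],None,fx=4,fy=4,interpolation=cv2.INTER_CUBIC))
    if n=="top":
        print(P[120:205:6,245:330:6,2].round(3))
        print(atz(c,285,164,.05),atz(c,309,159,.078))
    else: print(atz(c,194,233,.078))
E
```

```text
[[ 0.08   0.085  0.084 -0.     0.001  0.002  0.016  0.009  0.014  0.016
   0.004 -0.003  0.005 -0.002  0.003]
 [ 0.063  0.039  0.079  0.011  0.056  0.056  0.047  0.047  0.05   0.053
   0.012 -0.002 -0.001  0.002 -0.002]
 [ 0.009  0.011  0.013  0.051  0.044  0.048  0.05   0.047  0.05   0.014
   0.047  0.053 -0.005 -0.     0.003]
 [ 0.004  0.011  0.048  0.044  0.051  0.048  0.045  0.052  0.075  0.047
   0.054  0.047  0.05  -0.002  0.002]
 [ 0.013  0.046  0.053  0.046  0.082  0.067  0.048  0.051  0.069  0.047
   0.048  0.044  0.048  0.002  0.004]
 [ 0.052  0.05   0.044  0.054  0.051  0.048  0.048  0.047  0.05   0.048
   0.071  0.062  0.054  0.05   0.001]
 [ 0.048  0.053  0.055  0.053  0.047  0.047  0.046  0.094  0.049  0.051
   0.062  0.064  0.053  0.044  0.009]
 [ 0.047  0.045  0.048  0.083  0.047  0.047  0.054  0.092  0.049  0.058
   0.061  0.065  0.044  0.056  0.011]
 [ 0.048  0.011  0.049  0.069  0.053  0.045  0.047  0.047  0.044  0.05
   0.055  0.073  0.05   0.05   0.006]
 [ 0.05   0.05   0.043  0.047  0.05   0.046  0.054  0.044  0.059  0.049
   0.044  0.041  0.047  0.05   0.01 ]
 [ 0.015  0.052  0.05   0.049  0.049  0.083  0.045  0.047  0.05   0.086
   0.069  0.051  0.055  0.049  0.009]
 [-0.001  0.047  0.049  0.017  0.043  0.068  0.061  0.049  0.047  0.046
   0.052  0.053  0.048  0.012  0.007]
 [-0.001  0.011  0.044  0.046  0.049  0.052  0.048  0.05   0.05   0.039
   0.049  0.014  0.046 -0.002 -0.001]
 [ 0.002 -0.003  0.013  0.052  0.048  0.056  0.05   0.048  0.052  0.05
   0.051  0.026  0.002  0.001 -0.001]
 [-0.001 -0.     0.002  0.015  0.008  0.049  0.05   0.051  0.052  0.032
   0.007  0.004  0.    -0.    -0.002]]
[ 0.59033746 -0.10154675  0.05      ] [ 0.58867795 -0.17959346  0.078     ]
[ 0.60710394 -0.18083716  0.078     ]
```

View pics/topcrop.png

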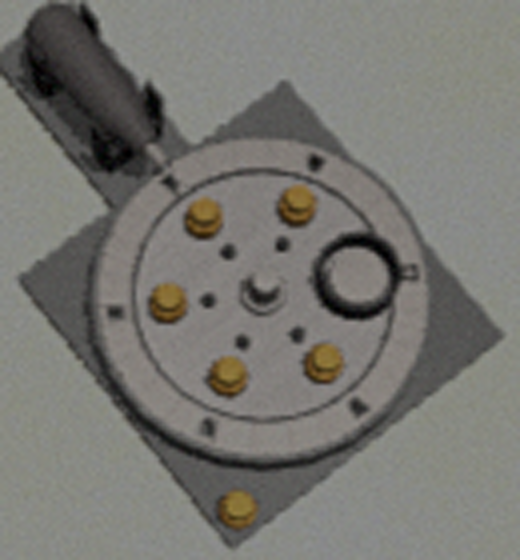

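View pics/scenecrop.png

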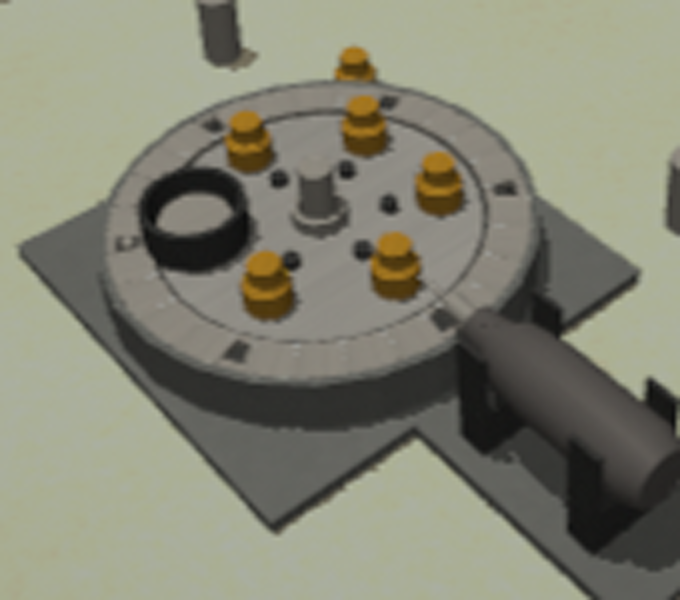

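Run:
```python
from h import *
from scipy.optimize import least_squares
D={"top":((220,90),[(317,162),(170,182),(116,313),(208,428),(359,407),(409,272)],(357,276)),
"scene":((145,180),[(388,102),(213,125),(505,188),(236,352),(445,318),(127,242)],(194,201))}
for n,(o,H,cup) in D.items():
    c=dict(np.load(f"pics/{n}0.npz"))
    f=lambda p,z:atz(c,(p[0]+.5)/4-.5+o[0],(p[1]+.5)/4-.5+o[1],z)
    W=np.array([f(p,.05) for p in H])[:,:2]
    def res(x):
        r=[]
        for w in W:
            a=np.arctan2(*(w-x[:2])[::-1]);k=round((a-x[2])/(np.pi/3));b=x[2]+k*np.pi/3
            r+=list(w-x[:2]-.1245*np.array([np.cos(b),np.sin(b)]))
        return r
    s=least_squares(res,[*W.mean(0),-1.5]);x=s.x
    cu=f(cup,.078)
    print(n,x[:2],np.degrees(x[2]),"resid mm",(np.array(s.fun)*1000).round(1),"cup",cu,np.degrees(np.arctan2(cu[1]-x[1],cu[0]-x[0])),np.hypot(*(cu[:2]-x[:2])))
    P=pts(c);m=(np.hypot(P[...,0]-x[0],P[...,1]-x[1])<.17)&(P[...,2]>.035)&(P[...,2]<.058)
    q=P[m][:,:2];
    import cv2
    print(" enclosing",cv2.minEnclosingCircle(q.astype(np.float32)), np.median(P[m][:,2]))
    for nm,uv in {"a":(0,0)}.items():pass
```

```text
top [ 0.5944272  -0.10354991] -89.59438381283942 resid mm [ 0.6 -1.5  0.5  1.1 -0.1  0.3 -0.6  0.8 -0.8 -0.9  0.3  0.1] cup [ 0.59000709 -0.17939341  0.078     ] -93.33538448245362 0.07597219198106975
 enclosing ((0.594376266002655, -0.10423095524311066), 0.14641810953617096) 0.048635724573674155
scene [ 0.59370183 -0.10411377] -89.68170499694808 resid mm [ 0.9 -0.  -0.  -0.2  0.2 -0.2  0.3 -0.7 -0.8  1.3 -0.6 -0.2] cup [ 0.59490141 -0.18242456  0.078     ] -89.12240160865629 0.07831997341604711
 enclosing ((0.5824823975563049, -0.09836157411336899), 0.15740424394607544) 0.047216304325124636
```

Both cameras agree to about 1 mm: axis (0.594, -0.104), cup and pin at -89.6° so cup centre ≈ (0.5945, -0.184), next hole at -149.6°. Now to approach high with the fingers shut.

```bash
python3 -m jog '{"delta_pos":[[0.7,0.5,0],[0.8,0.6,0],[0.8,0.6,0],[0.8,0.6,0],[0.8,0.6,0],[0.8,0.6,0],[0.8,0.6,0],[0.8,0.6,0],[0.8,0.6,0],[0.8,0.6,0]],"turn":[[0,0,0],[0,0,0],[0,0,0],[0,0,0],[0,0,0],[0,0,0],[0,0,0],[0,0,0],[0,0,0],[0,0,0]],"hand":[-1,-1,-1,-1,-1,-1,-1,-1,-1,-1]}' 40
```

```text
time: 1.1
ee_pos: [0.5205, -0.2391, 0.1994]
tcp_rot: [-180.0, 0.0, 13.1]
wrist_force: [0.5, -1.3, -0.1]
opening: -0.0
```

```bash
python3 -m jog '{"delta_pos":[[0.3,0.22,0],[0.3,0.22,-0.2],[0.3,0.22,-0.4],[0.3,0.22,-0.4],[0.28,0.22,-0.4],[0,0,0],[0,0,0],[0,0,0],[0,0,0],[0,0,0]],"turn":[[0,0,0],[0,0,0],[0,0,0],[0,0,0],[0,0,0],[0,0,0],[0,0,0],[0,0,0],[0,0,0],[0,0,0]],"hand":[-1,-1,-1,-1,-1,-1,-1,-1,-1,-1]}'
python3 - <<'E'
from workcell import bot,camera
import cv2,numpy as np
from h import *
o=bot.get_obs();print(o["ee_pos"],o["tcp_rot"],o["wrist_force"])
c=camera("wrist");cv2.imwrite("pics/w1.png",c["frame"][:,:,::-1]);np.savez("pics/w1.npz",pos=o["ee_pos"],rot=o["tcp_rot"],**c)
s=camera("scene");cv2.imwrite("pics/s1.png",cv2.resize(s["frame"][150:320,110:340,::-1],None,fx=3,fy=3,interpolation=cv2.INTER_CUBIC))
E
```

```text
time: 2.1
ee_pos: [0.5932, -0.1864, 0.1307]
tcp_rot: [180.0, -0.1, 13.0]
wrist_force: [-0.2, 0.9, -0.8]
opening: 0.0002
[ 0.59317578 -0.18642537  0.13065017] [ 1.79954976e+02 -6.81417432e-02  1.30047756e+01] [-0.20643998  0.8640509  -0.82193142]
```

View pics/w1.png

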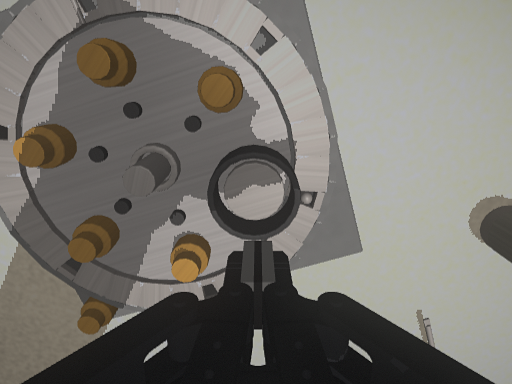

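View pics/s1.png

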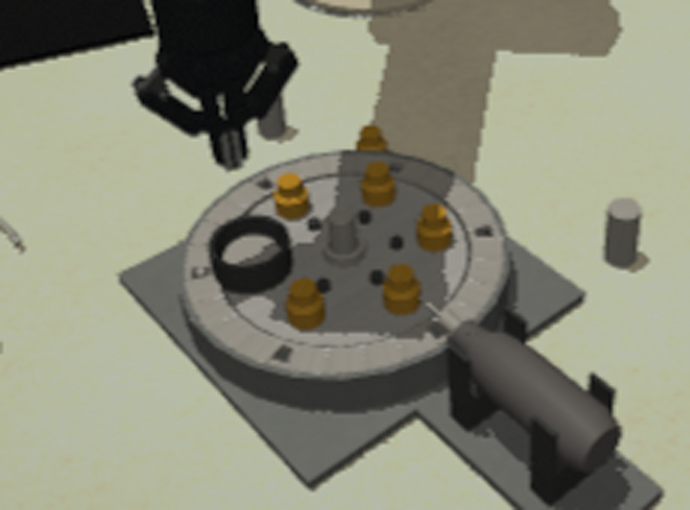

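Run:
```python
from h import *
from scipy.spatial.transform import Rotation as R
c=dict(np.load("pics/w1.npz"))
T=np.eye(4);T[:3,:3]=R.from_euler("xyz",c["rot"],degrees=True).as_matrix();T[:3,3]=c["pos"]
c["extrinsics"]=np.linalg.inv(T@c["mount"])
print(atz(c,254,191,.078),"cap",atz(c,254,193,.064),"pin",atz(c,307,199,.054))
P=pts(c);print(P[175:215:10,235:275:8].round(3).tolist()[1])
print("tip",proj(c,c["pos"]))
```

```text
[ 0.59736463 -0.18309205  0.078     ] cap [ 0.59115795 -0.18436191  0.064     ] pin [ 0.59250112 -0.22858418  0.054     ]
[[nan, nan, nan], [0.595, -0.175, 0.063], [0.598, -0.181, 0.066], [0.599, -0.187, 0.065], [0.6, -0.193, 0.064]]
tip (np.float64(257.08474984131794), np.float64(227.15965024769383))
```

The wrist camera confirms the cup at about (0.595, -0.184). The tip is centred to within 3 mm, so I'll descend and press.

```bash
python3 -m jog '{"delta_pos":[[0.02,0.04,-0.2],[0,0,-0.3],[0,0,-0.3],[0,0,-0.26],[0,0,-0.12],[0,0,-0.12],[0,0,-0.12],[0,0,-0.1],[0,0,-0.04],[0,0,0]],"turn":[[0,0,0],[0,0,0],[0,0,0],[0,0,0],[0,0,0],[0,0,0],[0,0,0],[0,0,0],[0,0,0],[0,0,0]],"hand":[-1,-1,-1,-1,-1,-1,-1,-1,-1,-1]}'
```

```text
time: 3.2
ee_pos: [0.5942, -0.1838, 0.0516]
tcp_rot: [-180.0, 0.0, 13.1]
wrist_force: [-0.1, -1.2, -0.0]
opening: 0.0001
```

Run:
```python
from workcell import bot,camera
import cv2,numpy as np
o=bot.get_obs();print(o["ee_pos"],o["wrist_force"],o["joint_efforts"])
c=camera("wrist");cv2.imwrite("pics/w2.png",c["frame"][:,:,::-1])
s=camera("scene");cv2.imwrite("pics/s2.png",cv2.resize(s["frame"][180:290,150:290,::-1],None,fx=5,fy=5,interpolation=cv2.INTER_CUBIC))
print(bot.get_obs()["wrist_force"])
```

```text
[ 0.59416183 -0.18378151  0.05155652] [-0.05797689 -1.21819378 -0.0304482 ] [ 7.54478515e-05 -6.24835181e+01  4.65640247e+01 -1.16679487e-01
  1.11907862e-04 -6.49218237e-05]
[-0.26708497  0.60470494  0.88871769]
```

View pics/w2.png

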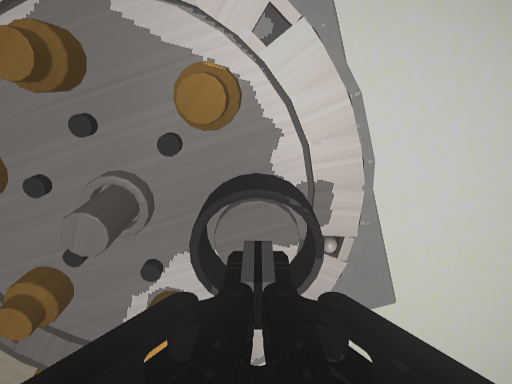

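View pics/s2.png

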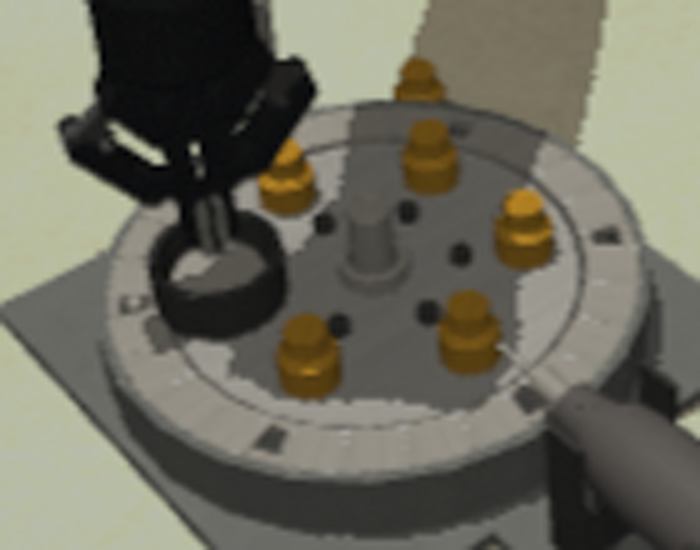

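Run:
```python
from h import *
from scipy.spatial.transform import Rotation as R
c=dict(np.load("pics/w1.npz"));c.pop("extrinsics",0)
print(c["mount"].round(3))
c["extrinsics"]=np.linalg.inv(c["mount"])
for x in(-.011,.011):
  for z in (0,-.005,-.01,-.015): print("tool",x,z,np.round(proj(c,[x,0,z]),1))
P=pts(c);print("depth tool frame near tip",P[242:262:4,250].round(4),P[242:262:4,265].round(4))
s=dict(np.load("pics/scene0.npz"))
for z in(.05,.06,.065,.07): print(z,(np.array(proj(s,[.594,-.184,z]))+.5-[150,180])*5)
```

```text
[[-0.     0.948  0.319  0.081]
 [ 1.     0.     0.     0.   ]
 [ 0.     0.319 -0.948 -0.175]
 [ 0.     0.     0.     1.   ]]
tool -0.011 0 [257.1 243.9]
tool -0.011 -0.005 [257.1 248. ]
tool -0.011 -0.01 [257.1 252.2]
tool -0.011 -0.015 [257.1 256.7]
tool 0.011 0 [257.1 209.8]
tool 0.011 -0.005 [257.1 213.1]
tool 0.011 -0.01 [257.  216.6]
tool 0.011 -0.015 [257.  220.3]
depth tool frame near tip [[ 0.0103 -0.0032 -0.0386]
 [ 0.0099 -0.0032 -0.0417]
 [ 0.0103 -0.0031 -0.0462]
 [ 0.0089 -0.0031 -0.0473]
 [ 0.0098 -0.0029 -0.0523]] [[ 0.0096  0.0038 -0.0372]
 [ 0.0105  0.0037 -0.0428]
 [ 0.0103  0.0036 -0.0461]
 [ 0.0101  0.0035 -0.0493]
 [ 0.01    0.0035 -0.0526]]
0.05 [221.77622655 291.09362781]
0.06 [219.3579326  276.98220292]
0.065 [218.13740605 269.86008741]
0.07 [216.90919761 262.69314595]
```

Run:
```python
from h import *
from workcell import bot,camera
import cv2
o=bot.get_obs();s=camera("scene");P=pts(s);p=o["ee_pos"];print(p,proj(s,p))
m=(np.hypot(P[...,0]-p[0],P[...,1]-p[1])<.02)&(P[...,2]>.05)
q=P[m];vu=np.argwhere(m)
for r in range(vu[:,0].min(),vu[:,0].max()+1):
    k=vu[:,0]==r;print(r,vu[k][:,1].min(),vu[k][:,1].max(),q[k].mean(0).round(3),q[k][:,2].min().round(3))
cv2.imwrite("pics/s3.png",cv2.resize(s["frame"][205:255,170:220,::-1],None,fx=12,fy=12,interpolation=cv2.INTER_NEAREST))
```

```text
[ 0.59436887 -0.18384604  0.0520086 ] (np.float64(193.825675906855), np.float64(237.24295329215477))
28 149 169 [ 0.592 -0.182  0.56 ] 0.559
29 147 168 [ 0.598 -0.185  0.56 ] 0.559
30 147 167 [ 0.601 -0.186  0.559] 0.559
31 148 165 [ 0.606 -0.187  0.558] 0.558
32 148 162 [ 0.608 -0.189  0.557] 0.557
33 149 162 [ 0.61  -0.189  0.556] 0.556
34 153 158 [ 0.613 -0.189  0.555] 0.555Traceback (most recent call last):
  File "<stdin>", line 8, in <module>
    return umr_minimum(a, axis, None, out, keepdims, initial, where)
ValueError: zero-size array to reduction operation minimum which has no identity
```

Run:
```python
from h import *
from workcell import bot,camera
import cv2
s=camera("scene");P=pts(s)
for r in range(214,246,2): print(r,[tuple(P[r,u].round(3).tolist()) for u in (190,193,196)])
cv2.imwrite("pics/s3.png",cv2.resize(s["frame"][205:255,170:220,::-1],None,fx=12,fy=12,interpolation=cv2.INTER_NEAREST))
```

```text
214 [(0.492, -0.19, 0.048), (0.604, -0.176, 0.137), (0.602, -0.169, 0.134)]
216 [(0.606, -0.184, 0.134), (0.607, -0.176, 0.134), (0.602, -0.17, 0.128)]
218 [(0.607, -0.184, 0.128), (0.605, -0.177, 0.126), (0.606, -0.17, 0.125)]
220 [(0.607, -0.185, 0.122), (0.604, -0.178, 0.118), (0.599, -0.171, 0.112)]
222 [(0.606, -0.186, 0.115), (0.607, -0.179, 0.115), (0.599, -0.172, 0.106)]
224 [(0.607, -0.187, 0.109), (0.605, -0.18, 0.106), (0.599, -0.173, 0.1)]
226 [(0.606, -0.188, 0.102), (0.605, -0.18, 0.1), (0.6, -0.173, 0.094)]
228 [(0.602, -0.189, 0.092), (0.603, -0.181, 0.092), (0.57, -0.176, 0.061)]
230 [(0.576, -0.192, 0.063), (0.607, -0.182, 0.088), (0.579, -0.176, 0.062)]
232 [(0.58, -0.192, 0.059), (0.586, -0.184, 0.063), (0.588, -0.177, 0.063)]
234 [(0.591, -0.192, 0.062), (0.592, -0.185, 0.062), (0.596, -0.177, 0.064)]
236 [(0.599, -0.193, 0.063), (0.598, -0.185, 0.06), (0.603, -0.177, 0.063)]
238 [(0.607, -0.193, 0.063), (0.608, -0.185, 0.063), (0.624, -0.177, 0.075)]
240 [(0.627, -0.192, 0.074), (0.628, -0.185, 0.074), (0.626, -0.178, 0.071)]
242 [(0.629, -0.193, 0.07), (0.626, -0.186, 0.066), (0.629, -0.178, 0.067)]
244 [(0.626, -0.194, 0.06), (0.625, -0.187, 0.058), (0.626, -0.179, 0.057)]
```

View pics/s3.png

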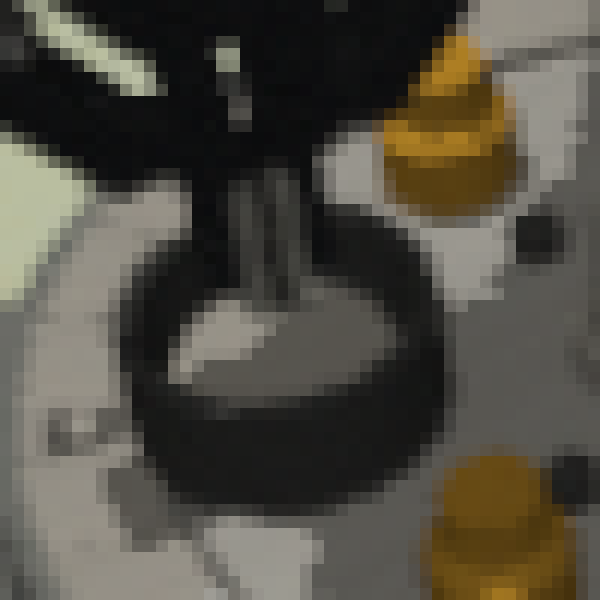

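Run:
```python
from h import *
c=dict(np.load("pics/w1.npz"));c["extrinsics"]=np.linalg.inv(c["mount"])
P=pts(c);m=(P[...,2]<-.02)&(abs(P[...,0])<.08);q=P[m]
for a in np.arange(-.10,-.03,.006):
    k=(q[:,2]>=a)&(q[:,2]<a+.006)
    if k.any(): print(a.round(3),k.sum(),"x",q[k][:,0].min().round(3),q[k][:,0].max().round(3),"y",q[k][:,1].min().round(3),q[k][:,1].max().round(3))
```

```text
-0.1 3271 x -0.011 0.017 y -0.046 0.049
-0.094 5182 x -0.012 0.012 y -0.042 0.042
-0.088 3193 x -0.012 0.014 y -0.037 0.038
-0.082 1928 x -0.014 0.014 y -0.032 0.033
-0.076 644 x -0.012 0.013 y -0.021 0.022
-0.07 564 x -0.012 0.011 y -0.013 0.014
-0.064 538 x 0.005 0.011 y -0.013 0.014
-0.058 471 x 0.005 0.011 y -0.013 0.014
-0.052 422 x 0.005 0.011 y -0.013 0.014
-0.046 365 x 0.005 0.011 y -0.013 0.014
-0.04 122 x 0.005 0.011 y -0.011 0.012
```

The wrist and scene depth both put the physical fingertip about 37 mm behind the stated TCP. It is at z≈0.088 now, which also explains the zero force and the pin still showing. I'll descend further and watch the force.

```bash
python3 -m jog '{"delta_pos":[[0,0,-0.1],[0,0,-0.1],[0,0,-0.1],[0,0,-0.1],[0,0,-0.1],[0,0,-0.06],[0,0,-0.04],[0,0,0],[0,0,0],[0,0,0]],"turn":[[0,0,0],[0,0,0],[0,0,0],[0,0,0],[0,0,0],[0,0,0],[0,0,0],[0,0,0],[0,0,0],[0,0,0]],"hand":[-1,-1,-1,-1,-1,-1,-1,-1,-1,-1]}'
```

```text
time: 4.4
ee_pos: [0.5945, -0.1838, 0.0223]
tcp_rot: [180.0, -0.0, 13.1]
wrist_force: [-2.0, 0.5, 5.5]
opening: -0.0002
```

Force is 5.5 N, so the plunger is about half in. I'll press 5.5 mm more and check.

```bash
python3 -m jog '{"delta_pos":[[0,0,-0.04],[0,0,-0.04],[0,0,-0.03],[0,0,0],[0,0,0],[0,0,0],[0,0,0],[0,0,0],[0,0,0],[0,0,0]],"turn":[[0,0,0],[0,0,0],[0,0,0],[0,0,0],[0,0,0],[0,0,0],[0,0,0],[0,0,0],[0,0,0],[0,0,0]],"hand":[-1,-1,-1,-1,-1,-1,-1,-1,-1,-1]}'
python3 - <<'E'
from workcell import bot,camera
import cv2
print(bot.get_obs()["wrist_force"])
c=camera("wrist");cv2.imwrite("pics/w4.png",cv2.resize(c["frame"][160:330,170:400,::-1],None,fx=3,fy=3))
print(bot.get_obs()["wrist_force"])
E
```

```text
time: 5.4
ee_pos: [0.5956, -0.1838, 0.0184]
tcp_rot: [179.9, -0.2, 13.1]
wrist_force: [0.1, 1.9, 12.8]
opening: 0.0001
[ 0.08321412  1.90665498 12.84964316]
[-0.17366655  1.47970467 13.89267551]
```

View pics/w4.png

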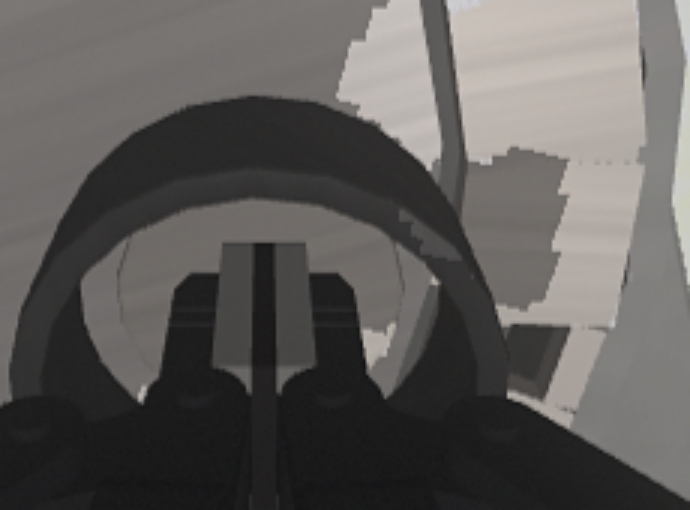

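The pin is out: its hole is dark at about (530,355), and force is 13 N at the stop. I'll swing about 45° along the 80 mm circle, keeping the cap pressed and easing it up 0.5 mm.

```bash
python3 -m jog '{"delta_pos":[[-0.12,0.005,0.01],[-0.125,0.015,0],[-0.12,0.025,0],[-0.12,0.033,0],[-0.117,0.044,0],[-0.115,0.052,0],[-0.11,0.062,0],[-0.104,0.07,0],[-0.098,0.078,0],[-0.094,0.084,0]],"turn":[[0,0,0],[0,0,0],[0,0,0],[0,0,0],[0,0,0],[0,0,0],[0,0,0],[0,0,0],[0,0,0],[0,0,0]],"hand":[-1,-1,-1,-1,-1,-1,-1,-1,-1,-1]}'
python3 - <<'E'
from workcell import bot,camera
import cv2,numpy as np
from h import *
o=bot.get_obs();print(o["ee_pos"],o["wrist_force"])
c=camera("wrist");cv2.imwrite("pics/w5.png",c["frame"][:,:,::-1]);np.savez("pics/w5.npz",pos=o["ee_pos"],rot=o["tcp_rot"],**c)
s=camera("scene");cv2.imwrite("pics/s5.png",cv2.resize(s["frame"][170:300,140:300,::-1],None,fx=4,fy=4,interpolation=cv2.INTER_CUBIC));np.savez("pics/s5.npz",**s)
print(bot.get_obs()["wrist_force"])
E
```

```text
time: 6.45
ee_pos: [0.5393, -0.1611, 0.0184]
tcp_rot: [179.9, -0.2, 13.0]
wrist_force: [0.6, -1.6, 9.6]
opening: -0.0
[ 0.53925476 -0.16105912  0.01839292] [ 0.56047492 -1.58621258  9.59659815]
[-1.87812057  0.22662184  9.92948681]
```

View pics/w5.png

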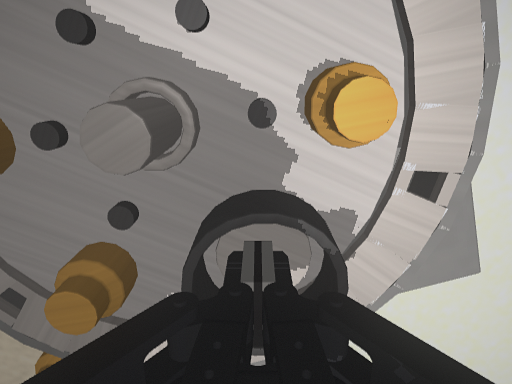

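View pics/s5.png

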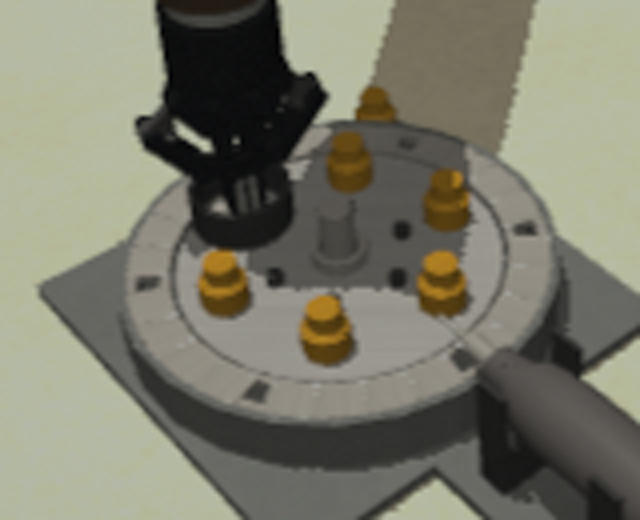

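The plate has swung with the finger; the original hole, at (428,185) in wrist, is now empty. I'll measure the plate angle from the blanks.

Run:
```python
from h import *
from scipy.spatial.transform import Rotation as R
c=dict(np.load("pics/w5.npz"))
T=np.eye(4);T[:3,:3]=R.from_euler("xyz",c["rot"],degrees=True).as_matrix();T[:3,3]=c["pos"]
c["extrinsics"]=np.linalg.inv(T@c["mount"])
A=np.array([.594,-.104])
for n,u,v,z in [("blankR",365,109,.082),("blankL",72,312,.082),("plug",110,143,.093),("hole0",428,185,.05),("hole",12,300,.05)]:
    p=atz(c,u,v,z);d=p[:2]-A;print(n,p.round(4),np.degrees(np.arctan2(d[1],d[0])).round(1),np.hypot(*d).round(4))
s=dict(np.load("pics/s5.npz"))
for n,u,v,z in [("bl",222,259,.082),("bl2",324,306,.082),("bl3",443,263,.082),("bl4",448,181,.082),("bl5",349,143,.082)]:
    p=atz(s,u/4+140,v/4+170,z);d=p[:2]-A;print(n,p.round(4),np.degrees(np.arctan2(d[1],d[0])).round(1),np.hypot(*d).round(4))
```

```text
blankR [ 0.6178 -0.1798  0.082 ] -72.5 0.0795
blankL [ 0.5135 -0.0888  0.082 ] 169.3 0.0819
plug [ 0.5903 -0.1024  0.093 ] 156.7 0.004
hole0 [ 0.5919 -0.23    0.05  ] -91.0 0.126
hole [ 0.4843 -0.0425  0.05  ] 150.7 0.1258
bl [ 0.6188 -0.1772  0.082 ] -71.3 0.0773
bl2 [ 0.6728 -0.1192  0.082 ] -10.9 0.0802
bl3 [ 0.6506 -0.0429  0.082 ] 47.2 0.0832
bl4 [ 0.5741 -0.0265  0.082 ] 104.4 0.08
bl5 [ 0.5207 -0.0857  0.082 ] 166.0 0.0756
```

Rotor is about 42° with the finger near the middle of the cup. I'll lift off the cap but stay inside the cup, then push the wall and let the pin find the hole.

```bash
python3 -m jog '{"delta_pos":[[0,0,0.12],[0,0,0.12],[0,0,0.1],[0,0,0],[-0.05,0.055,0],[-0.05,0.055,0],[-0.05,0.055,0],[-0.042,0.062,0],[-0.042,0.062,0],[-0.042,0.062,0]],"turn":[[0,0,0],[0,0,0],[0,0,0],[0,0,0],[0,0,0],[0,0,0],[0,0,0],[0,0,0],[0,0,0],[0,0,0]],"hand":[-1,-1,-1,-1,-1,-1,-1,-1,-1,-1]}'
python3 - <<'E'
from workcell import bot,camera
import cv2,numpy as np
from h import *
o=bot.get_obs();p=o["ee_pos"];print(p,o["wrist_force"],np.degrees(np.arctan2(p[1]+.104,p[0]-.594)),np.hypot(p[1]+.104,p[0]-.594))
c=camera("wrist");cv2.imwrite("pics/w6.png",c["frame"][:,:,::-1]);np.savez("pics/w6.npz",pos=o["ee_pos"],rot=o["tcp_rot"],**c)
E
```

```text
time: 7.55
ee_pos: [0.5255, -0.1435, 0.0338]
tcp_rot: [179.9, -0.1, 13.0]
wrist_force: [9.4, -4.5, -5.9]
opening: -0.0002
[ 0.52546419 -0.1434962   0.03379449] [ 9.38538805 -4.45115525 -5.8755682 ] -150.0457700173267 0.07910188005796781
```

View pics/w6.png

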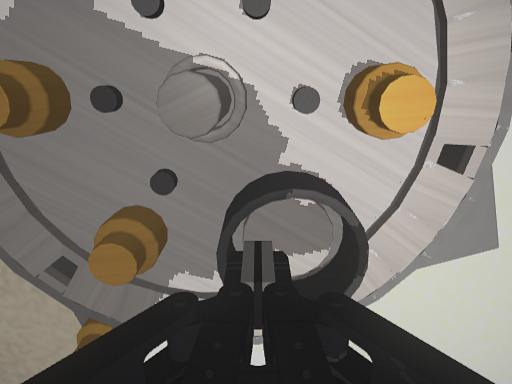

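```bash
cat > rot.py <<'E'
from h import *
from scipy.spatial.transform import Rotation as R
def load(f):
    c=dict(np.load(f));T=np.eye(4);T[:3,:3]=R.from_euler("xyz",c["rot"],degrees=True).as_matrix();T[:3,3]=c["pos"]
    c["extrinsics"]=np.linalg.inv(T@c["mount"]);return c
A=np.array([.594,-.104])
def show(c,L):
    for n,u,v,z in L:
        p=atz(c,u,v,z);d=p[:2]-A;print(n,p.round(4),np.degrees(np.arctan2(d[1],d[0])).round(1),np.hypot(*d).round(4))
E
python3 - <<'E'
from rot import *
show(load("pics/w6.npz"),[("blR",407,104,.082),("blL",112,264,.082),("hole0",457,158,.05),("cup",292,230,.078),("cap",288,228,.064)])
from workcell import bot
print(bot.get_obs()["wrist_force"])
E
```

```text
blR [ 0.6094 -0.1822  0.082 ] -78.9 0.0797
blL [ 0.5153 -0.0798  0.082 ] 162.9 0.0824
hole0 [ 0.5918 -0.2304  0.05  ] -91.0 0.1264
cup [ 0.5474 -0.1542  0.078 ] -132.8 0.0685
cap [ 0.542  -0.1551  0.064 ] -135.5 0.073
[ 4.27336966 -1.53743368 -1.86567554]
```

```bash
python3 -m jog '{"delta_pos":[[-0.014,0.029,0],[-0.014,0.029,0],[-0.014,0.029,0],[-0.014,0.029,0],[-0.014,0.03,0],[-0.012,0.03,0],[-0.012,0.03,0],[-0.012,0.03,0],[0,0,0],[0,0,0]],"turn":[[0,0,0],[0,0,0],[0,0,0],[0,0,0],[0,0,0],[0,0,0],[0,0,0],[0,0,0],[0,0,0],[0,0,0]],"hand":[-1,-1,-1,-1,-1,-1,-1,-1,-1,-1]}'
python3 - <<'E'
from workcell import bot,camera
import cv2,numpy as np
from h import *
o=bot.get_obs();p=o["ee_pos"];print(p,o["wrist_force"],np.degrees(np.arctan2(p[1]+.104,p[0]-.594)),np.hypot(p[1]+.104,p[0]-.594))
c=camera("wrist");cv2.imwrite("pics/w7.png",c["frame"][:,:,::-1]);np.savez("pics/w7.npz",pos=o["ee_pos"],rot=o["tcp_rot"],**c)
E
```

```text
time: 8.6
ee_pos: [0.5186, -0.1308, 0.0336]
tcp_rot: [-180.0, 0.0, 13.1]
wrist_force: [-0.6, -0.5, -0.2]
opening: 0.0
[ 0.51861665 -0.13077016  0.03356268] [-0.63008678 -0.53904316 -0.1986911 ] -160.4490139389887 0.07999556444103116
```

View pics/w7.png

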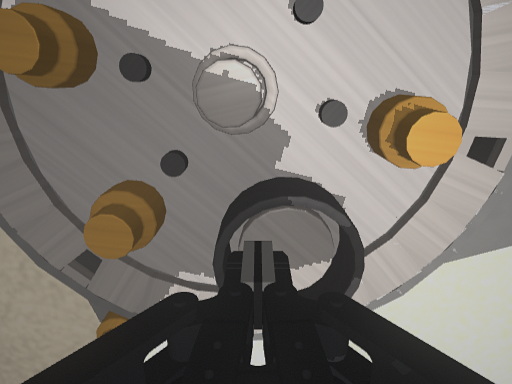

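Run:
```python
from rot import *
show(load("pics/w7.npz"),[("blR",434,139,.082),("blL",108,237,.082),("hole0",486,151,.05)])
from workcell import bot,camera
import cv2
s=camera("scene");print(bot.get_obs()["wrist_force"])
cv2.imwrite("pics/s7.png",cv2.resize(s["frame"][170:300,140:300,::-1],None,fx=4,fy=4,interpolation=cv2.INTER_CUBIC))
for n,u,v in []:pass
```

```text
blR [ 0.5927 -0.1843  0.082 ] -90.9 0.0803
blL [ 0.5215 -0.0643  0.082 ] 151.3 0.0826
hole0 [ 0.5916 -0.2297  0.05  ] -91.1 0.1257
[-0.17904129  0.34867469 -0.931071  ]
```

View pics/s7.png

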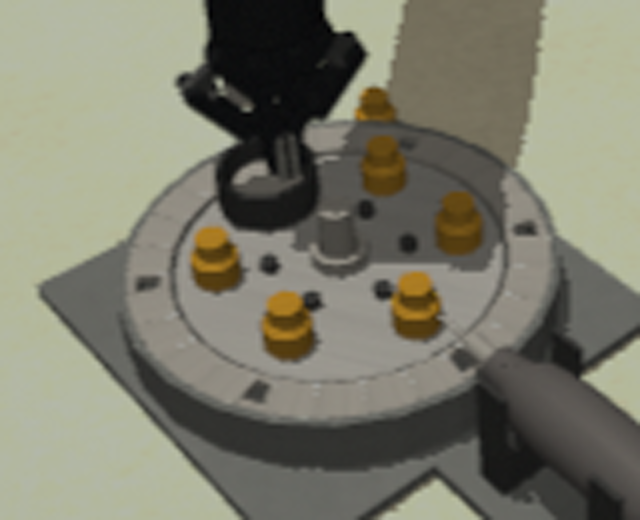

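The blank now sits exactly in line with the old hole (rotor ≈ 60°) and side force is nil. I'll check the cap height by depth to see whether the pin is up.

Run:
```python
from rot import *
for f,(r,cc) in {"w7":((225,235),(270,310)),"w5":((230,240),(240,280)),"w6":((205,225),(265,310))}.items():
    c=load(f"pics/{f}.npz");P=pts(c)[r[0]:r[1],cc[0]:cc[1]].reshape(-1,3);print(f,np.nanmedian(P,0).round(4))
c=load("pics/w7.npz");P=pts(c);print("plate",np.nanmedian(P[60:90,300:340,2]),"hole0 ring",np.nanmedian(P[180:200,450:480,2]))
```

```text
w7 [ 0.5352 -0.1431  0.065 ]
w5 [ 0.5502 -0.1597  0.0509]
w6 [ 0.5454 -0.1545  0.0555]
plate 0.048988969644343766 hole0 ring 0.05096407685745198
```

The cap is back at 0.065, against 0.051 pressed and 0.0555 rubbing, so the pin has sprung up and locked. I'll retract straight up, easing slightly toward the cup's middle.

```bash
python3 -m jog '{"delta_pos":[[0.02,-0.05,0.02],[0.02,-0.05,0.1],[0,0,0.3],[0,0,0.6],[0,0,0.6],[0,0,0.6],[0,0,0.6],[0,0,0.4],[0,0,0],[0,0,0]],"turn":[[0,0,0],[0,0,0],[0,0,0],[0,0,0],[0,0,0],[0,0,0],[0,0,0],[0,0,0],[0,0,0],[0,0,0]],"hand":[-1,-1,-1,-1,-1,-1,-1,-1,-1,-1]}'
python3 - <<'E'
from workcell import bot,camera
import cv2,numpy as np
from h import *
o=bot.get_obs();print(o["ee_pos"],o["wrist_force"])
c=camera("wrist");cv2.imwrite("pics/w8.png",c["frame"][:,:,::-1]);np.savez("pics/w8.npz",pos=o["ee_pos"],rot=o["tcp_rot"],**c)
s=camera("top");cv2.imwrite("pics/t8.png",s["frame"][:,:,::-1])
s=camera("scene");cv2.imwrite("pics/s8.png",s["frame"][:,:,::-1])
E
```

```text
time: 9.7
ee_pos: [0.5212, -0.1361, 0.1955]
tcp_rot: [180.0, -0.1, 13.0]
wrist_force: [0.3, 0.1, 0.1]
opening: -0.0
[ 0.52119645 -0.13614194  0.19550894] [0.27847636 0.14511067 0.0885652 ]
```

View pics/w8.png

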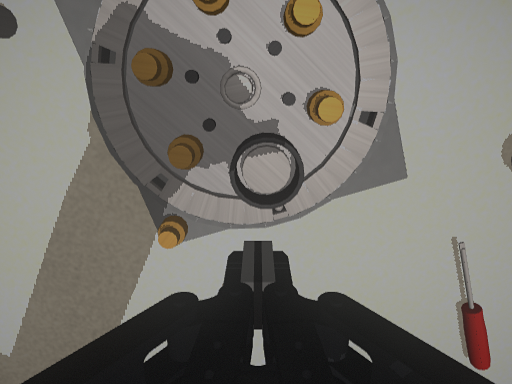

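View pics/s8.png

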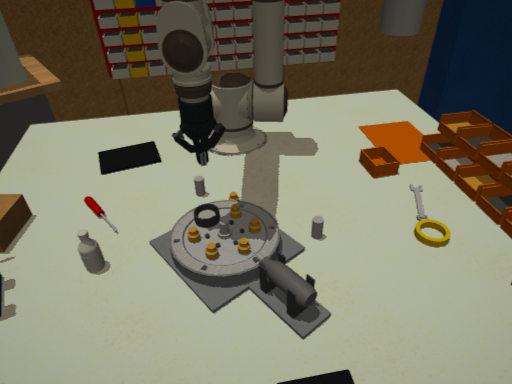

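Run:
```python
from rot import *
import cv2
c=load("pics/w8.npz");P=pts(c);print("plug",P[82:95:4,236:246:4].round(3).tolist())
print("cap",np.nanmedian(P[160:180,255:280].reshape(-1,3),0).round(4))
show(c,[("pin",279,209,.052),("hole0",368,119,.05),("blR",330,106,.082)])
i=cv2.imread("pics/w8.png");j=cv2.imread("pics/s8.png")
cv2.imwrite("pics/x.png",np.hstack([cv2.resize(i[50:230,180:340],(480,540)),cv2.resize(j[190:280,160:213],(318,540))]))
```

```text
plug [[[0.596, -0.101, 0.093], [0.597, -0.104, 0.094], [0.598, -0.108, 0.093]], [[0.593, -0.102, 0.096], [0.594, -0.105, 0.094], [0.595, -0.108, 0.093]], [[0.59, -0.103, 0.094], [0.591, -0.106, 0.093], [0.592, -0.109, 0.094]], [[0.587, -0.103, 0.094], [0.588, -0.106, 0.094], [0.589, -0.11, 0.093]]]
cap [ 0.524  -0.1452  0.065 ]
pin [ 0.482  -0.1687  0.052 ] -150.0 0.1293
hole0 [ 0.5912 -0.2298  0.05  ] -91.3 0.1258
blR [ 0.5951 -0.1832  0.082 ] -89.2 0.0792
```

```bash
python3 -c "
import cv2
j=cv2.imread('pics/s8.png');cv2.imwrite('pics/y.png',cv2.resize(j[180:300,150:310],None,fx=4,fy=4,interpolation=2))"
```

```text
(no output)
```

View pics/x.png

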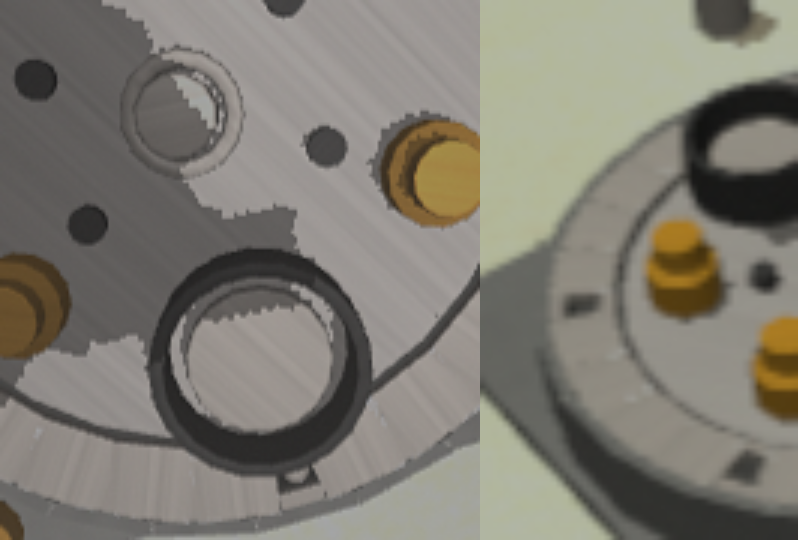

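View pics/y.png

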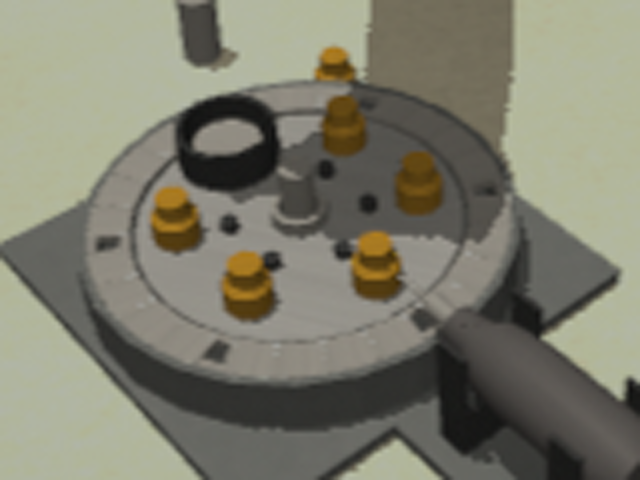

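The pin shows in the next hole, the cap is up (0.065), the plug is upright (top 0.0935), the bystanders have not moved and the arm is clear. I'm handing in.

```bash
python3 -c "
from workcell import ticket
print(ticket.job_done())"
```

```text
the job is handed in; nothing more can be done
None
```

The table stands one hole clockwise of its start, locked by the plunger's pin, and I handed the job in at about 10 s. I pressed the plunger fully in with the shut fingertips and dragged the plate about 42°. I then lifted off the cap inside the cup and pushed the cup's wall until the pin sprang up, and withdrew straight up.

**Last checks before hand-in:**
- **Plunger:** the cap was back at 0.065 m, against 0.051 m pressed and 0.0555 m while the pin rubbed under the ring.
- **Pin and angle:** the pin was visible in the next hole at about -150°, against a predicted -149.6°, and a blank stood in line with the old hole.
- **Plug:** upright, with its top at 0.093–0.094 m.
- **Bystanders:** none looked moved in the scene picture. I checked them by eye and did not measure them.
- **Robot:** clear of everything, with wrist force about 0 N.

**Disagreements:**
- **Fingertip position:** the real fingertips end about 37 mm behind the stated TCP. The first press, planned on the stated figure, stopped short without touching. The depth images showed the gap and I corrected for it.
- **Angle readings:** single wrist-camera readings scattered by 1–2°. In the last picture the blank read -89.2° and the old hole -91.3°.

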